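Fetch the long outline template from its peg and stand it in the bench block

TASK

Take the longest of the three plywood templates off its peg - lift its top end so that the slot clears the peg's upturned tip, and slide it off without forcing it - then lower it gently, foot first, into the slot of the bench block and let go only once it stands fully home. Leave the other two templates hanging and do not push the other things on the bench about.

Things in the scene. Friction and masses are not known exactly. Their poses are not given: they have to be found in the camera images.
- template_long_centre (a point): the longest template: plywood plate 200 mm long, 55 wide, 10 thick, about 0.13 kg, hanging upright from a peg. Point: its centre, half-way up. z up along its length, y across its width, x through its thickness. Both long edges are hollowed up to 11 mm deep from 8 to 70 mm above the centre; below that they are straight and parallel, 55 mm apart, down to the foot
- template_long_foot (a point): middle of the lower end of the longest template, 100 mm below its centre; same axes
- template_long_slot (a point): middle of the upper edge of the longest template's hanging slot, 94 mm above its centre; same axes. The slot goes right through, 22 mm wide (y) and 28 mm tall, so its lower edge is 28 mm below this point; 6 mm of wood is above it
- template_mid_centre (a point): centre of the second template: plywood, 150 x 55 x 10 mm, straight edges, hanging on another peg; axes alike
- template_short_centre (a point): centre of the third template: plywood, 125 x 55 x 10 mm, waisted, hanging on another peg; axes alike
- rack: fixed open wooden frame, 400 mm wide. Origin on the bench, in the middle, below the front face of the cross rail; x points to the back, y along the rail, z up. Three pegs stick out to -x at y = -105, 0 and 105 mm. Posts 24 mm square at y = +-185 mm carry the rail, behind its front face; below the rail the frame is open between them
- peg_mid (a point): middle peg, where its centre line leaves the rail, 240 mm above the bench; rack's axes; the others are alike. Steel, 8 mm thick: level for 55 mm to -x, then turned up; outermost 64 mm out, tip top 15 mm above the level part's top. A template hangs 20 to 35 mm from the rail; raised over 15 mm it passes the tip, at 20 mm its slot's lower edge meets the peg's underside
- ledge_edge (a point): middle of the front lower edge of the slatted ledge above the pegs: 300 mm above the bench, 45 mm in front of the rail; rack's axes. The ledge's two end brackets (y = +-185 mm) reach down to 286 mm and as far forward
- slot_block: fixed bench block: a dark base plate 124 (x) x 103 (y) x 10 (z) mm with a pale wooden block 90 (x) x 91 (y) mm screwed on it, top 35 mm above the bench. Origin: centre of the base's underside; z up. In the middle of the pale block is a rectangular slot right down to the base: 12.5 mm wide in x, 63 mm long in y, 25 mm deep, sharp edges
- base_top (a point): middle of the base plate's upper face, 10 mm above the bench, axes as slot_block's; this face is the slot's floor, and the template is home when its foot rests on it. The pale block was screwed on by eye: with its slot it lies anywhere from 7 mm to -x to 7 mm to +x of this point (y and yaw are true), so the slot must be felt for or seen
- jar_mid (a point): bystander: jar, 64 mm across, 60 mm tall; point at its middle, 30 mm up
- gouge: bystander: a gouge with a wooden handle lying flat, 190 mm long, under 40 mm high; origin under its middle, x along it towards the blade
- mallet: bystander: wooden mallet lying down, 190 mm long, 56 mm high; origin on the bench 15 mm from the head's middle, handle to its -x
- square: bystander: try square lying flat, 130 mm long, 16 mm high; origin under the blade's middle
- brush_pot: bystander: white ceramic pot, 76 mm across, 80 mm tall; origin under its middle
- block_plane: bystander: small plane, 130 mm long, 52 mm high; origin under its middle, x along it
There are look-alikes about, which are no part of the job. Leave any green or yellow look-alike of the slot_block alone.

How it is judged:
By the outcome, as a careful person would: the job done as asked, in the order asked, and still so for the second after the job is handed in, with the robot touching nothing.
It also fails if it takes over 67 s, if anything falls off the work surface, if the arm or the gripper's body presses on something with over 40 N, if the wrist force passes 120 N, or if a joint passes its speed limit or range.

ROBOT

A 6-joint arm with a two-finger parallel gripper is mounted at the origin on the work surface. World frame = base frame: x ahead of the robot, y to its left, z up, the work surface at z = 0. Lengths are in m, angles in rad, forces in N, time in s.
With the tool pointing down it reaches from about 0.35 to 0.925 m from the base axis. Payload 6.4 kg.
Tool frame: the origin (TCP) lies midway between the tips of the shut fingers; the grasp point (between the pads) lies ctrl.grip_point_offset behind it (ctrl.grip_point_offset is the distance from the TCP to the grasp point, in m); z points along the fingers, y is the line along which they close (so a half turn about z gives the same grasp; the last joint's range is limited). The gripper opens to 85 mm and grips with 20 to 120 N. Pads are 22 mm wide; open, the fingers measure 114 mm over their backs; the gripper's body (76 mm by 85 mm) begins 54 mm behind the grasp point. The pads swing forward as they close: fully open they stand 13 mm farther back than shut.
Start: joints at [-1.472, 0.245, 1.558, -0, 1.339, -0.174], TCP at [0.175, -0.626, 0.231] pointing down, gripper open.
Joint ranges: [-3.13, 3.13], [-1.02, 2.26], [0.13, 2.54], [-0.95, 4.09], [0.21, 2.88], [-2.74, 2.74]. Speed limits (rad/s): [2.57, 2.57, 3.14, 3.14, 3.14, 3.14].

INTERFACE

Orientations are given as a unit quaternion [w, x, y, z].
In Python, from cell import telemetry, grab_frame, job, ctrl gives the robot as it stands.
- The arm moves only by the shell command python3 -m inch 'ROWS' [FORCE]. ROWS is JSON, a list that holds one entry, the list of rows, each a list of 7 numbers: the finger opening in mm, from 0 to 85.4, then the shift along the tool's x, y, z in mm, then the turn, a rotation vector about the tool's x, y, z in degrees. In form: [[[gripper, tx, ty, tz, rx, ry, rz], ...]]. A call has 1 to 10 rows; each row is the pose to reach, as a shift and turn from the pose commanded when the call began, along the tool's axes at that moment; what a row does not reach only later rows make up. A row lasts 1/12 s, in which the tool goes at most 41.7 mm and 7.16 degrees, less where a joint would pass 70% of its speed; a pose out of reach is approached as far as the arm can. A call with a gripper value outside its range is refused whole. The fingers move at their own pace and stop on an object; FORCE is the grip in N (left out, the last holds). Time passes only in rows, so rows that repeat a pose let the fingers close. It gives the time, the measured TCP pose, the force, the opening and the grip force at its end, in the units of the state.
- telemetry.read_state(): the state, without advancing time (a new reading comes with each control period).
- grab_frame(name): name is "scene" or "side" or "wrist"; returns a dict with "img" (400x640x3 uint8, red, green, blue), "K" (3x3 intrinsics, pixels), "position" and "attitude" of the camera in the world; the wrist camera has in their place "mount" (4x4, takes a point from camera to tool coordinates, whose origin is the TCP and whose axes are the flange's). Camera axes: x right, y up, looking along -z (the intrinsics and any distortion apply to the point x, -y, -z); pixel columns grow to the right and rows downward; lengths in m; the calibration is good to about 2 mm. A picture is of the moment at which its call begins: read the wrist's pose just before it. There is no depth.
- job.close_job(): hands the job in; it is judged then, once.
The state is a dict: "t": time; "joint_pos": joint angles; "qd": joint speeds; "joint_efforts": joint torques, N m; "ee_pos": TCP position; "orientation": TCP orientation; "contact_force": force on the tool from outside, world axes, zero at the start; "moment": the same for the moment, N m; "finger_gap": finger opening in m; "grip_force": force on a finger pad.
Only numpy, scipy, OpenCV 4.12 (cv2) and the standard library are available. Lean on these libraries where they do the work, as an engineer would, in place of code of your own. Each camera call takes 0.05 s, during which the arm holds its last target. There are 200 camera calls.

## Working session

There is one attempt and no reset: what is moved stays moved. The work goes in short steps, Python scripts to look and compute and a shell command to move; the robot and the scene stay as the last step left them, time stands still between calls to the robot, and variables do not carry over. Pictures are saved under pics/ and viewed, at most 14 in all, crops included, and the job is handed in when it is done.

```bash
ls; mkdir -p pics
python3 - <<'E'
from cell import telemetry, grab_frame, job, ctrl
import cv2,numpy as np
s=telemetry.read_state();print(s,ctrl.grip_point_offset)
for n in("scene","side"):
    f=grab_frame(n);cv2.imwrite(f"pics/{n}0.png",f["img"][:,:,::-1]);np.savez(f"pics/{n}0.npz",**f)
    print(n,f["K"],f["position"],f["attitude"],[k for k in f])
f=grab_frame("wrist");print(f["mount"],f["K"])
E
```

```text
pics
{'t': 0.0, 'joint_pos': array([-1.47209796e+00,  2.45812131e-01,  1.55904127e+00,  3.53980624e-05,
        1.33868003e+00, -1.74120661e-01]), 'qd': array([ 0.00022846, -0.00021409,  0.00035834, -0.00187214,  0.00081003,
       -0.00041325]), 'joint_efforts': array([ 8.78577885e-04, -4.29504991e+01, -3.26130581e+01, -2.08456349e-04,
        5.27070180e-03,  1.59544561e-05]), 'ee_pos': array([ 0.17508574, -0.62539079,  0.23016691]), 'orientation': array([-9.69049309e-04,  9.90710729e-01,  1.35982752e-01,  5.37939610e-05]), 'contact_force': array([-0.44194509, -0.63406686, -0.43340812]), 'moment': array([ 0.02498974, -0.00701688,  0.01524976]), 'grip_force': 0.0, 'finger_gap': 0.0854474879098921} 0.0187
scene [[373.82689278   0.         312.19900166]
 [  0.         373.82689278 193.65167788]
 [  0.           0.           1.        ]] [ 0.96878664 -0.65648478  1.11754168] [0.88294041 0.36035345 0.10728322 0.28116175] ['img', 'K', 'position', 'attitude']
side [[444.3860359    0.         321.72497947]
 [  0.         444.3860359  196.2150952 ]
 [  0.           0.           1.        ]] [0.17296354 0.86677135 1.03148424] [-0.15926201 -0.07092375  0.37486538  0.91053906] ['img', 'K', 'position', 'attitude']
[[ 1.53418782e-03  9.55246258e-01  2.95807764e-01  7.53269027e-02]
 [ 9.99998823e-01 -1.46812107e-03 -4.45454343e-04  8.61717771e-04]
 [ 8.76301805e-06  2.95808099e-01 -9.55247386e-01 -1.43171686e-01]
 [ 0.00000000e+00  0.00000000e+00  0.00000000e+00  1.00000000e+00]] [[284.19167034   0.         320.80832819]
 [  0.         284.19167034 204.18141872]
 [  0.           0.           1.        ]]
```

View pics/scene0.png

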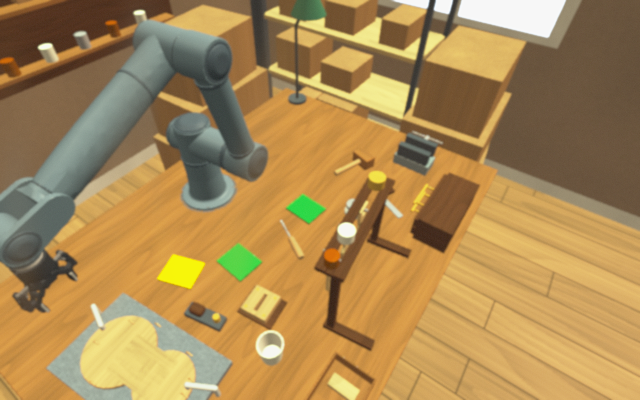

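View pics/side0.png

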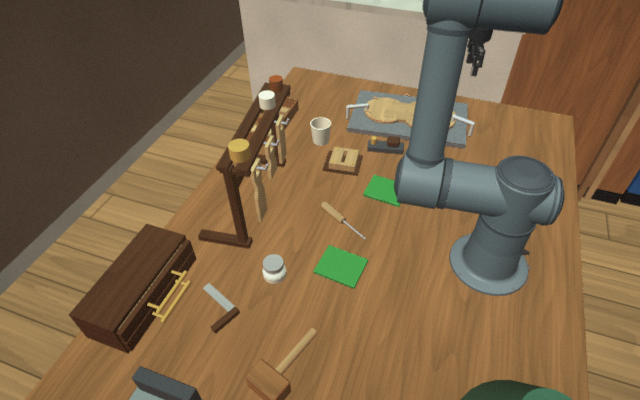

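The scene picture shows the pale block with its slot at about (262,305), the pot at (270,347), the plane at (205,316), and flat green and yellow plates that are decoys. In the side picture the templates hang at about (259,190), (271,155) and (281,140), and the block is at (343,160). The template candidates are those three, and the nearest one looks longest. I'll check that in a close crop.

```bash
cat > h.py <<'E'
import numpy as np,cv2
from scipy.spatial.transform import Rotation as R
from cell import telemetry, grab_frame
q2R=lambda q:R.from_quat(np.roll(q,-1)).as_matrix()
def load(n): return dict(np.load(f"pics/{n}.npz"))
def wrist(n):
    s=telemetry.read_state();f=grab_frame("wrist");T=np.eye(4);T[:3,:3]=q2R(s["orientation"]);T[:3,3]=s["ee_pos"]
    C=T@f["mount"];np.savez(f"pics/{n}.npz",img=f["img"],K=f["K"],P=C[:3,3],M=C[:3,:3]);cv2.imwrite(f"pics/{n}.png",f["img"][:,:,::-1]);return s
def pose(f): return (f["P"],f["M"]) if "P" in f else (f["position"],q2R(f["attitude"]))
def ray(f,u,v):
    P,M=pose(f);K=f["K"];d=M@np.array([(u-K[0,2])/K[0,0],-(v-K[1,2])/K[1,1],-1.]);return P,d/np.linalg.norm(d)
def onplane(f,u,v,z=0,n=(0,0,1)):
    P,d=ray(f,u,v);n=np.array(n,float);return P+d*(z-n@P)/(n@d)
def tri(*obs):
    A=np.zeros((3,3));b=np.zeros(3);L=[ray(*o) for o in obs]
    for P,d in L:
        Q=np.eye(3)-np.outer(d,d);A+=Q;b+=Q@P
    x=np.linalg.solve(A,b);return x,[np.linalg.norm(np.cross(x-P,d)) for P,d in L]
def proj(f,X):
    P,M=pose(f);c=M.T@(np.asarray(X,float)-P);K=f["K"];return np.array([K[0,2]+K[0,0]*c[0]/-c[2],K[1,2]-K[1,1]*c[1]/-c[2]])
E
python3 - <<'E'
from h import *
a=cv2.imread("pics/side0.png");b=cv2.imread("pics/scene0.png")
c=cv2.resize(a[70:250,210:310],None,fx=3.3,fy=3.3,interpolation=cv2.INTER_CUBIC)
d=cv2.resize(b[170:350,230:370],None,fx=3.3,fy=3.3,interpolation=cv2.INTER_CUBIC)
cv2.imwrite("pics/crop1.png",np.hstack([c,d]));print(c.shape,d.shape)
sc,si=load("scene0"),load("side0")
for u,v in[(262,305),(239,293),(262,285),(287,300),(265,326),(372,347),(272,340),(408,256)]:print(u,v,onplane(sc,u,v,.01))
for u,v in[(343,160),(250,246),(200,236)]:print(u,v,onplane(si,u,v,.01))
E
```

```text
(594, 330, 3) (594, 462, 3)
262 305 [ 0.51791779 -0.26734522  0.01      ]
239 293 [ 0.42905566 -0.27841297  0.01      ]
262 285 [ 0.47109001 -0.21224315  0.01      ]
287 300 [ 0.57231179 -0.20722111  0.01      ]
265 326 [ 0.57068982 -0.31530579  0.01      ]
372 347 [ 0.8701568  -0.18181225  0.01      ]
272 340 [ 0.61573366 -0.33655281  0.01      ]
408 256 [0.81892635 0.17871158 0.01      ]
343 160 [ 0.52223977 -0.27861535  0.01      ]
250 246 [0.65831392 0.17851354 0.01      ]
200 236 [0.81640025 0.19463963 0.01      ]
```

View pics/crop1.png

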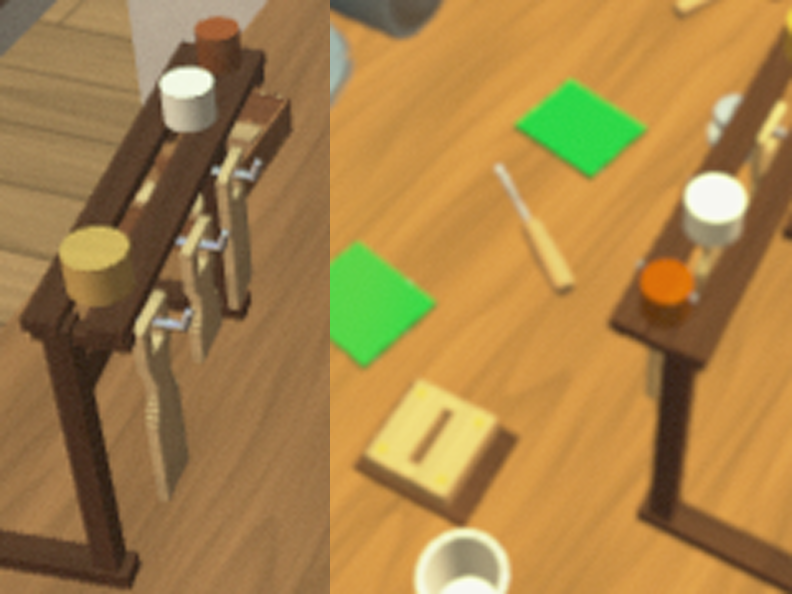

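The crop settles the choice. The nearest template, at side pixel (257,190) beside the yellow pot, is the longest and is hollowed. The middle one is the short waisted template and the far one is the straight mid template. The peg tips are at about (267,165), (278.5,142) and (289,119.5), and the block slot is at scene pixel (262,302).

Run:
```python
from h import *
sc,si=load("scene0"),load("side0")
for u,v in[(267,164.8),(278.5,141.8),(288.8,119.4)]:print("tip",onplane(si,u,v,.257))
print("foot low",onplane(si,260,221,.06),tri((si,267,165),(sc,366,210)))
# block corners scene: crop px
for n,(u,v),z in[("top",(422,380),.035),("top",(500,420),.035),("top",(445,502),.035),("top",(360,458),.035),("base",(518,437),.01),("base",(463,523),.01),("base",(357,462),.01),
 ("sl",(447,408),.035),("sl",(453,412),.035),("sl",(412,457),.035),("sl",(418,463),.035)]:
    print(n,onplane(sc,230+(u-330)/3.3,170+v/3.3,z))
```

```text
tip [0.62148512 0.08380013 0.257     ]
tip [ 0.63263198 -0.0160192   0.257     ]
tip [ 0.64734173 -0.12421436  0.257     ]
foot low [0.64878305 0.11867907 0.06      ] (array([0.64984858, 0.07665775, 0.24142061]), [np.float64(0.02108133376502466), np.float64(0.021081333765024593)])
top [ 0.47178062 -0.23046374  0.035     ]
top [ 0.56128059 -0.21996145  0.035     ]
top [ 0.57145528 -0.31393287  0.035     ]
top [ 0.47858828 -0.32690503  0.035     ]
base [ 0.57744693 -0.21402245  0.01      ]
base [ 0.58895804 -0.31199315  0.01      ]
base [ 0.46774684 -0.3240004   0.01      ]
sl [ 0.51153775 -0.23967538  0.035     ]
sl [ 0.51901635 -0.23960607  0.035     ]
sl [ 0.51764258 -0.29790651  0.035     ]
sl [ 0.52620341 -0.29922622  0.035     ]
```

```bash
python3 -m inch '[[[85,0,0,-8,0,7,0],[85,0,0,-16,0,14,0],[85,0,0,-24,0,21,0],[85,0,0,-32,0,28,0],[85,0,0,-40,0,35,0],[85,0,0,-40,0,42,0],[85,0,0,-40,0,49,0],[85,0,0,-40,0,56,0],[85,0,0,-40,0,63,0],[85,0,0,-40,0,65,0]]]'
python3 - <<'E'
from h import *
s=telemetry.read_state();print(s["joint_pos"],s["t"]);print(q2R(s["orientation"]))
q=s["joint_pos"];print((R.from_euler('ZYZYZ',[q[0],q[1]+q[2],q[3],q[4],q[5]+np.pi/2]) if 0 else R.from_euler('ZYZ',[q[0],q[1]+q[2],q[3]])*R.from_euler('YZ',[q[4],q[5]+np.pi/2])).as_matrix())
E
```

```text
t: 0.98
ee_pos: [0.1736, -0.6254, 0.2678]
orientation: [-0.075, 0.834, 0.112, 0.535]
contact_force: [0.7, 0.7, -1.1]
finger_gap: 0.0852
grip_force: 0.0
[-1.80587715  0.44332164  1.52058514  0.96167512  1.82231806 -0.57923236] 0.9833
[[ 0.40286426  0.26687612  0.87548702]
 [ 0.10601788 -0.96371292  0.24498495]
 [ 0.90909878 -0.0058784  -0.41653913]]
[[ 0.40286426  0.26687612  0.87548702]
 [ 0.10601788 -0.96371292  0.24498495]
 [ 0.90909878 -0.0058784  -0.41653913]]
```

```bash
cat > kin.py <<'E'
from h import *
from scipy.optimize import least_squares
def RR(q): return (R.from_euler('ZYZ',[q[0],q[1]+q[2],q[3]])*R.from_euler('YZ',[q[4],q[5]+np.pi/2])).as_matrix()
def fk(q,p):
    d1,a2,a3,d6=p; A=R.from_euler('ZY',[q[0],q[1]]).as_matrix();B=R.from_euler('ZY',[q[0],q[1]+q[2]]).as_matrix();M=RR(q)
    return np.array([0,0,d1])+A@[0,0,a2]+B@[0,0,a3]+M@[0,0,d6],M
lo=np.array([-3.13,-1.02,.13,-.95,.21,-2.74]);hi=np.array([3.13,2.26,2.54,4.09,2.88,2.74])
def ik(p,P,M,q0):
    f=lambda q:np.r_[(fk(q,p)[0]-P)*5,(R.from_matrix(M.T@fk(q,p)[1])).as_rotvec()]
    r=least_squares(f,np.clip(q0,lo+.01,hi-.01),bounds=(lo,hi));return r.x,np.linalg.norm(r.fun)
def tool(yaw,tilt): # degrees; tilt below horizontal, x up
    y,t=np.radians([yaw,tilt]);z=np.array([np.cos(y)*np.cos(t),np.sin(y)*np.cos(t),-np.sin(t)]);Y=np.array([np.sin(y),-np.cos(y),0]);return np.c_[np.cross(Y,z),Y,z]
E
python3 - <<'E'
from kin import *
s=telemetry.read_state()
D=[([-1.47209796e+00,2.45812131e-01,1.55904127e+00,3.5e-05,1.33868003,-1.74120661e-01],[0.17508574,-0.62539079,0.23016691]),(s["joint_pos"],s["ee_pos"])]
r=least_squares(lambda p:np.concatenate([fk(q,p)[0]-P for q,P in D]),[.2,.5,.5,.25]);print(r.x,r.fun)
p=r.x;np.save("p.npy",p)
for nm,P,tilts in[("tmpl",[.65,.09,.115],[0,15,25,35,45]),("off",[.55,.08,.14],[15,25,35]),("blk",[.52,-.268,.075],[0,15,25,35,45]),("blkup",[.52,-.268,.13],[15,25,35])]:
  for t in tilts:
    M=tool(7,t);Pt=np.array(P)+M[:,2]*.0187;q,e=ik(p,Pt,M,[0,.3,2,2.6,.8,-1.2]);print(nm,t,q.round(2),round(e,4))
E
```

```text
[0.06050847 0.64507104 0.49742931 0.37099778] [-0.11199686 -0.01161303 -0.03034203 -0.02030574  0.00032216  0.03034203]
tmpl 0 [ 0.19  0.34  2.54  3.25  1.14 -1.6 ] 0.2465
tmpl 15 [ 0.16  0.23  2.54  3.19  0.89 -1.59] 0.0587
tmpl 25 [ 0.15  0.15  2.49  3.19  0.63 -1.6 ] 0.0
tmpl 35 [ 0.15  0.08  2.38  3.22  0.28 -1.63] 0.0
tmpl 45 [ 0.18  0.07  2.18 -0.34  0.21  1.95] 0.0996
off 15 [ 0.19 -0.09  2.54  3.32  0.42 -1.7 ] 0.2379
off 25 [ 0.18 -0.1   2.54  3.29  0.36 -1.68] 0.0932
off 35 [ 0.17 -0.12  2.5   3.34  0.21 -1.73] 0.0058
blk 0 [-1.08  0.65  2.54  1.91  1.59 -1.62] 0.0296
blk 15 [-1.04  0.41  2.52  1.92  1.23 -1.37] 0.0
blk 25 [-0.99  0.27  2.47  1.82  0.99 -1.14] 0.0
blk 35 [-0.91  0.18  2.39  1.63  0.78 -0.85] 0.0
blk 45 [-0.83  0.12  2.31  1.31  0.64 -0.47] 0.0
blkup 15 [-1.04  0.27  2.49  1.86  1.18 -1.19] 0.0
blkup 25 [-0.99  0.16  2.42  1.71  0.96 -0.94] 0.0
blkup 35 [-0.91  0.08  2.33  1.47  0.79 -0.63] 0.0
```

```bash
cat > fit.py <<'E'
from kin import *
import kin,json,os
def fk(q,p):
    d1,a2,a3,d6,oy,ox,wy=p; A=R.from_euler('ZY',[q[0],q[1]]).as_matrix();B=R.from_euler('ZY',[q[0],q[1]+q[2]]).as_matrix();C=R.from_euler('ZYZ',[q[0],q[1]+q[2],q[3]]).as_matrix();M=RR(q)
    return np.array([0,0,d1])+A@[0,0,a2]+B@[ox,oy,a3]+C@[0,wy,0]+M@[0,0,d6],M
kin.fk=fk
def log():
    D=json.load(open("log.json")) if os.path.exists("log.json") else [([-1.47209796e+00,2.45812131e-01,1.55904127e+00,3.5e-05,1.33868003,-1.74120661e-01],[0.17508574,-0.62539079,0.23016691])]
    s=telemetry.read_state();D.append((list(s["joint_pos"]),list(s["ee_pos"])));json.dump(D,open("log.json","w"))
    r=least_squares(lambda p:np.r_[np.concatenate([fk(q,p)[0]-P for q,P in D]),1e-3*(p-[.2,.5,.5,.25,.1,0,0])],[.2,.5,.5,.25,.1,0,0]);return r.x,np.abs(r.fun[:-7]).max()
def delta(P,M):
    "shift mm and rotvec deg, tool axes, from the measured pose"
    s=telemetry.read_state();A=q2R(s["orientation"]);return (A.T@(np.array(P)-s["ee_pos"])*1e3).round(1),np.degrees(R.from_matrix(A.T@M).as_rotvec()).round(2)
E
python3 - <<'E'
from fit import *
p,e=log();print(p,e)
E
python3 -m inch '[[[85,30,0,0,0,0,0],[85,60,10,20,0,5,0],[85,60,30,40,0,5,3],[85,60,60,40,0,5,3],[85,60,60,40,0,5,3]]]'
python3 - <<'E'
from fit import *
p,e=log();print(p,e);wrist("w1");print(telemetry.read_state()["joint_pos"])
E
```

```text
[ 2.71608152e-01  4.11764080e-01  5.68466637e-01  2.54148379e-01
  1.12697425e-01  5.63748045e-02 -9.77986929e-05] 9.753141916313268e-07
t: 1.4
ee_pos: [0.2525, -0.6688, 0.3071]
orientation: [-0.093, 0.814, 0.09, 0.566]
contact_force: [-0.6, -0.2, -0.4]
finger_gap: 0.0846
grip_force: 0.0
[ 2.73485399e-01  4.19798395e-01  5.68795594e-01  2.54200425e-01
  1.12600108e-01  6.61839969e-02 -4.64972327e-07] 1.051031975785044e-06
[-1.69587163  0.51280896  1.38431457  1.1005395   1.80794104 -0.40153779]
```

Run:
```python
from fit import *
import json
D=json.load(open("log.json"));p,e=least_squares(lambda p:np.r_[np.concatenate([fk(q,p)[0]-P for q,P in D]),1e-3*(p-[.2,.5,.5,.25,.1,0,0])],[.2,.5,.5,.25,.1,0,0]).x,0
np.save("p.npy",p)
for nm,P,tilts in[("tmpl",[.65,.09,.115],[0,15,25,35,45]),("off",[.55,.08,.14],[0,15,25,35]),("off2",[.5,-.1,.2],[0,15,25,35]),("off3",[.45,.07,.3],[0,15,25,35]),("blk",[.52,-.268,.075],[0,15,25,35,45]),("blkup",[.52,-.268,.13],[0,15,25,35]),("blkup",[.52,-.268,.20],[15,25,35])]:
  for t in tilts:
    M=tool(7,t);Pt=np.array(P)+M[:,2]*.0187
    b=min((ik(p,Pt,M,q0) for q0 in([0,.3,2,2.6,.8,-1.2],[-.8,.3,2,1.5,1.2,-.8])),key=lambda b:b[1]);print(nm,t,b[0].round(2),round(b[1],4))
```

```text
tmpl 0 [-0.12  0.48  2.17  2.86  1.09 -1.44] 0.0
tmpl 15 [-0.12  0.31  2.19  2.77  0.7  -1.35] 0.0
tmpl 25 [-0.11  0.23  2.18  2.63  0.44 -1.2 ] 0.0
tmpl 35 [-0.1   0.19  2.13  2.17  0.22 -0.74] 0.0
tmpl 45 [-0.09  0.17  2.07  0.87  0.21  0.56] 0.0108
off 0 [-0.2   0.26  2.42  2.79  1.14 -1.42] 0.0
off 15 [-0.19  0.04  2.45  2.66  0.7  -1.28] 0.0
off 25 [-0.18 -0.06  2.43  2.45  0.43 -1.06] 0.0
off 35 [-0.16 -0.12  2.38  1.85  0.24 -0.45] 0.0
off2 0 [-0.84 -0.04  2.53  2.08  1.22 -1.01] 0.0
off2 15 [-0.82 -0.27  2.54  1.79  0.92 -0.69] 0.0
off2 25 [-0.78 -0.35  2.51  1.51  0.79 -0.4 ] 0.0
off2 35 [-0.73 -0.38  2.45  1.19  0.72 -0.08] 0.0
off3 0 [-0.13 -0.65  2.54  2.26  0.21 -0.73] 0.3771
off3 15 [-0.23 -0.83  2.54  0.83  0.42  0.64] 0.2196
off3 25 [-0.26 -0.88  2.54  0.66  0.55  0.8 ] 0.1024
off3 35 [-0.27 -0.89  2.52  0.53  0.65  0.9 ] 0.0
blk 0 [-1.08  0.59  2.15  1.91  1.43 -1.19] 0.0
blk 15 [-1.06  0.41  2.19  1.77  1.15 -1.02] 0.0
blk 25 [-1.03  0.31  2.2   1.63  0.98 -0.86] 0.0
blk 35 [-0.99  0.24  2.18  1.43  0.83 -0.65] 0.0
blk 45 [-0.93  0.19  2.15  1.17  0.73 -0.37] 0.0
blkup 0 [-1.08  0.42  2.2   1.89  1.39 -1.08] 0.0
blkup 15 [-1.06  0.25  2.23  1.71  1.13 -0.89] 0.0
blkup 25 [-1.03  0.16  2.22  1.54  0.98 -0.71] 0.0
blkup 35 [-0.99  0.1   2.19  1.32  0.86 -0.48] 0.0
blkup 15 [-1.06  0.06  2.25  1.63  1.11 -0.7 ] 0.0
blkup 25 [-1.03 -0.01  2.23  1.43  0.99 -0.51] 0.0
blkup 35 [-0.99 -0.05  2.18  1.19  0.91 -0.28] 0.0
```

View pics/w1.png

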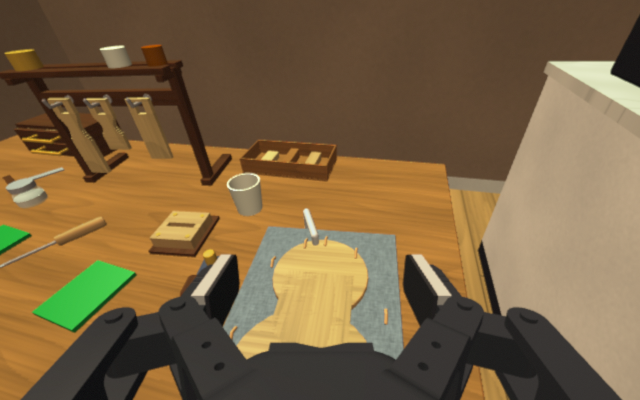

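The wrist picture shows the long hollowed template at the left, about (85,135), with the short one at (110,125) and the straight one at (150,130). The block is at (185,230). Next I swing to a stand-off in front of the long template.

Run:
```python
from fit import *
p=np.load("p.npy");s=telemetry.read_state();q=s["joint_pos"];M0=q2R(s["orientation"]);P0=s["ee_pos"]
M1=tool(7,20);W=[P0,np.array([.50,-.4,.27]),np.array([.53,.06,.2])]
R0=R.from_matrix(M0);dr=(R0.inv()*R.from_matrix(M1)).as_rotvec();print(np.degrees(dr))
for k in range(2):
  for a in(.25,.5,.75,1.):
    P=W[k]+a*(W[k+1]-W[k]);M=(R0*R.from_rotvec(dr*(a if k==0 else 1))).as_matrix();q,e=ik(p,P,M,q);print(P.round(2),q.round(2),round(e,4),delta(P,M)[0])
```

```text
[-8.08200045  0.20492021 -0.07823816]
[ 0.31 -0.6   0.3 ] [-1.62  0.37  1.59  1.14  1.68 -0.43] 0.0 [ 15.3 -48.6  76.3]
[ 0.38 -0.53  0.29] [-1.52  0.25  1.77  1.19  1.55 -0.44] 0.0 [ 30.6 -97.2 152.7]
[ 0.44 -0.47  0.28] [-1.4   0.14  1.91  1.26  1.4  -0.44] 0.0 [  45.9 -145.8  229. ]
[ 0.5  -0.4   0.27] [-1.25  0.06  2.02  1.35  1.23 -0.44] 0.0 [  61.1 -194.5  305.3]
[ 0.51 -0.29  0.25] [-1.14 -0.13  2.24  1.41  1.13 -0.45] 0.0 [  52.  -302.9  347.2]
[ 0.52 -0.17  0.24] [-0.96 -0.31  2.43  1.49  0.98 -0.43] 0.0 [  42.9 -411.3  389. ]
[ 0.52 -0.05  0.22] [-0.67 -0.43  2.54  1.62  0.74 -0.42] 0.0145 [  33.7 -519.7  430.8]
[0.53 0.06 0.2 ] [-0.28 -0.38  2.54  2.04  0.42 -0.66] 0.0352 [  24.6 -628.1  472.7]
```

```bash
python3 -m inch '[[[85,8,-24,38,-1,0,0],[85,15,-49,76,-2,0,0],[85,23,-73,114,-3,0,0],[85,31,-97,153,-4,0,0],[85,38,-122,191,-5,0,0],[85,46,-146,229,-6,0,0],[85,54,-170,267,-7,0,0],[85,61,-195,305,-8,0,0],[85,61,-195,305,-8,0,0]]]'
python3 - <<'E'
from fit import *
p=np.load("p.npy");s=telemetry.read_state();q=s["joint_pos"];print(q.round(2))
M1=tool(7,20);P0=s["ee_pos"]
W=np.array([.57,.07,.16])
for a in np.arange(1,9)/8:
    P=P0+a*(W-P0);q,e=ik(p,P,M1,q);print(P.round(2),q.round(2),round(e,4),*delta(P,M1))
E
```

```text
t: 2.2
ee_pos: [0.4996, -0.3961, 0.2704]
orientation: [-0.035, 0.819, 0.05, 0.571]
contact_force: [-0.7, 0.4, -0.3]
finger_gap: 0.0849
grip_force: 0.0
[-1.24  0.05  2.03  1.35  1.23 -0.43]
[ 0.51 -0.34  0.26] [-1.18 -0.03  2.14  1.39  1.17 -0.46] 0.0 [ -7.5 -56.7  19.6] [-0.01  0.24 -0.05]
[ 0.52 -0.28  0.24] [-1.11 -0.1   2.24  1.44  1.11 -0.47] 0.0 [ -15.  -113.5   39.3] [-0.01  0.24 -0.05]
[ 0.53 -0.22  0.23] [-1.01 -0.17  2.33  1.5   1.02 -0.49] 0.0 [ -22.6 -170.2   58.9] [-0.01  0.24 -0.05]
[ 0.53 -0.16  0.22] [-0.9  -0.22  2.4   1.57  0.93 -0.51] 0.0 [ -30.1 -227.    78.6] [-0.01  0.24 -0.05]
[ 0.54 -0.1   0.2 ] [-0.76 -0.25  2.46  1.69  0.81 -0.56] 0.0 [ -37.6 -283.7   98.2] [-0.01  0.24 -0.05]
[ 0.55 -0.05  0.19] [-0.59 -0.24  2.48  1.85  0.69 -0.65] 0.0 [ -45.1 -340.5  117.9] [-0.01  0.24 -0.05]
[0.56 0.01 0.17] [-0.41 -0.19  2.48  2.1   0.58 -0.81] 0.0 [ -52.6 -397.2  137.5] [-0.01  0.24 -0.05]
[0.57 0.07 0.16] [-0.22 -0.11  2.45  2.44  0.51 -1.05] 0.0 [ -60.2 -454.   157.2] [-0.01  0.24 -0.05]
```

```bash
python3 -m inch '[[[85,-5,-37,13,0,0,0],[85,-10,-74,26,0,0,0],[85,-15,-111,39,0,0,0],[85,-20,-148,51,0,0,0],[85,-25,-185,64,0,0,0],[85,-30,-222,77,0,0,0],[85,-35,-259,90,0,0,0],[85,-39,-296,103,0,0,0],[85,-44,-333,115,0,0,0]]]'; python3 -m inch '[[[85,-5,-34,10,0,0,0],[85,-11,-68,24,0,0,0],[85,-16,-100,35,0,0,0],[85,-16,-121,42,0,0,0],[85,-16,-121,42,0,0,0]]]'
python3 - <<'E'
from h import *
s=wrist("w2");print(s["joint_pos"].round(2))
a=cv2.imread("pics/w2.png")[0:300,100:540];cv2.imwrite("pics/w2c.png",cv2.resize(a,None,fx=1.8,fy=1.8))
E
```

```text
t: 2.95
ee_pos: [0.5499, -0.0563, 0.1901]
orientation: [-0.034, 0.819, 0.05, 0.571]
contact_force: [1.4, 0.2, 1.4]
finger_gap: 0.0848
grip_force: 0.0
t: 3.37
ee_pos: [0.5682, 0.0707, 0.1593]
orientation: [-0.037, 0.819, 0.052, 0.57]
contact_force: [-0.4, -0.8, 0.4]
finger_gap: 0.0846
grip_force: 0.0
[-0.22 -0.12  2.45  2.41  0.51 -1.04]
```

View pics/w2.png

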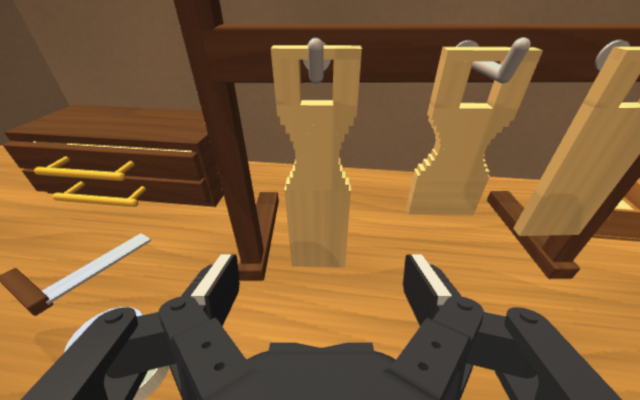

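The wrist picture shows the long template straight ahead. Its foot corners are at (292,266) and (346,265), its top corners at (273,46) and (361,46), and the peg tip at (316,42). The jar is at lower left, (110,340).

Run:
```python
from kin import *
f=load("w2");img=f["img"]
for z,px in((.05,[(292,266),(346,265)]),(.25,[(273,46),(361,46)])):
    a,b=[onplane(f,*q,z) for q in px];d=a-b;print(z,a,b,np.linalg.norm(d),np.degrees(np.arctan2(-d[0],d[1])))
L=f["K"];K=L.astype(float)
obj=np.array([[27.5,-100,0],[-27.5,-100,0],[-27.5,100,0],[27.5,100,0]])[:, [0,1,2]]
px=np.array([(346,265),(292,266),(273,46),(361,46)],float)
ok,rv,tv=cv2.solvePnP(obj,px,K,None);Rm=cv2.Rodrigues(rv)[0]
F=np.diag([1,-1,-1.]);M=f["M"]@F;print("pnp centre",f["P"]+M@tv[:,0]/1e3);print((M@Rm).round(3))
print("cam",f["P"]);print("peg tip",onplane(f,316,40,.259))
si=load("side0");print(proj(si,[.655,.09,.05]),proj(f,[.655,.09,.05]))
```

```text
0.05 [0.65069373 0.11084883 0.05      ] [0.65920192 0.05546609 0.05      ] 0.05603246126496489 8.733805827228371
0.25 [0.65912178 0.11215294 0.25      ] [0.66605728 0.05710216 0.25      ] 0.0554859413845658 7.18050216277657
pnp centre [0.657649   0.08371696 0.15034255]
[[ 0.148  0.031 -0.988]
 [-0.989  0.006 -0.148]
 [ 0.001  1.     0.031]]
cam [0.46174127 0.05608212 0.28004447]
peg tip [0.61974956 0.07899988 0.259     ]
[262.65296222 215.94111508] [312.53331452 264.80152614]
```

Run:
```python
from fit import *
p=np.load("p.npy");q=telemetry.read_state()["joint_pos"]
M=tool(7.5,20);G=np.array([.660,.084,.115])+M[:,2]*(.0187+.005)
for b in(.04,0,):
    P=G-M[:,2]*b;q,e=ik(p,P,M,q);print(P,q.round(2),e,*delta(P,M))
up=G+[0,0,.018]
q,e=ik(p,up,M,q);print(q.round(2),e)
for d in (.03,.06,.09): q,e=ik(p,up-M[:,0]*0-d*np.array([.99,.13,0]),M,q);print(q.round(2),e)
```

```text
[0.64481405 0.08200073 0.12057493] [-0.15  0.19  2.25  2.63  0.57 -1.23] 1.0973264577911381e-10 [-10.1  -3.4  86.1] [ 0.26  0.28 -0.13]
[0.68208019 0.08690691 0.10689412] [-0.13  0.3   2.15  2.68  0.57 -1.26] 1.0591360153427524e-15 [-10.   -3.5 126.1] [ 0.26  0.28 -0.13]
[-0.13  0.25  2.16  2.65  0.54 -1.23] 3.9152097876790056e-15
[-0.15  0.19  2.23  2.63  0.56 -1.22] 7.007395767142275e-12
[-0.17  0.13  2.31  2.6   0.57 -1.21] 1.8123062023636182e-10
[-0.2   0.07  2.38  2.57  0.59 -1.19] 2.9779719555980345e-15
```

```bash
python3 -m inch '[[[85,-4,-2,22,0,0,0],[85,-8,-3,45,0,0,0],[85,-10,-3.5,66,0,0,0],[85,-10,-3.5,86,0,0,0],[85,-10,-3.5,98,0,0,0],[85,-10,-3.5,110,0,0,0],[85,-10,-3.5,120,0,0,0],[85,-10,-3.5,126,0,0,0],[85,-10,-3.5,126,0,0,0]]]'
python3 - <<'E'
from h import *
s=wrist("w3");print(s["ee_pos"],s["joint_pos"].round(2))
E
```

```text
t: 4.17
ee_pos: [0.684, 0.0824, 0.1083]
orientation: [-0.034, 0.818, 0.049, 0.571]
contact_force: [0.6, 0.1, -0.0]
finger_gap: 0.0851
grip_force: 0.0
[0.68400784 0.08241002 0.10827297] [-0.13  0.3   2.15  2.68  0.56 -1.27]
```

View pics/w3.png

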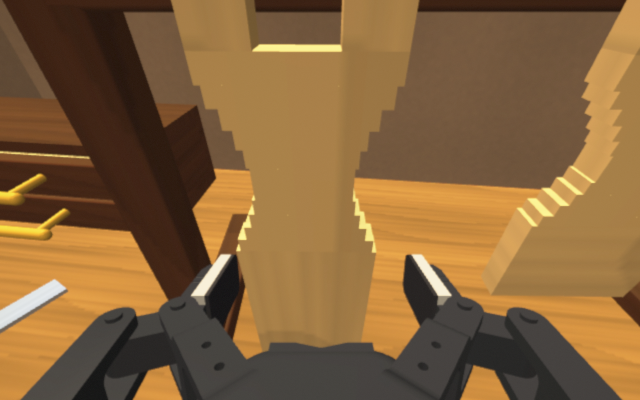

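The template is straddled. Its edges are at columns 247 and 373 (row 250) and the pads at 232 and 408, so I shift about 4 mm to the left and close.

```bash
python3 -m inch '[[[80,0,-4,0,0,0,0],[66,0,-4,0,0,0,0],[58,0,-4,0,0,0,0],[50,0,-4,0,0,0,0],[50,0,-4,0,0,0,0],[50,0,-4,0,0,0,0],[50,0,-4,0,0,0,0],[50,0,-4,0,0,0,0]]]' 30
python3 - <<'E'
from fit import *
s=wrist("w4");print(s["ee_pos"],s["contact_force"],s["moment"])
A=q2R(s["orientation"]);print("up in tool",A.T@[0,0,1],"rack -x",A.T@[-.991,-.13,0])
E
```

```text
t: 4.88
ee_pos: [0.6827, 0.0881, 0.108]
orientation: [-0.035, 0.819, 0.05, 0.571]
contact_force: [-0.3, 0.6, 0.5]
finger_gap: 0.0547
grip_force: 34.3
[0.68269647 0.08806997 0.10796711] [-0.29097088  0.60475984  0.51544098] [-0.07085942  0.24100956  0.12392236]
up in tool [ 9.38596906e-01 -7.61083642e-05 -3.45015712e-01] rack -x [-0.344827    0.00843525 -0.93808538]
```

```bash
python3 -m inch '[[[50,4.1,0,-1.5,0,0,0],[50,8.2,0,-3,0,0,0],[50,12.3,0,-4.5,0,0,0],[50,16.4,0,-6,0,0,0],[50,16.4,0,-6,0,0,0],[50,16.4,0,-6,0,0,0]]]' 30
python3 - <<'E'
from h import *
s=wrist("w5");print(s["ee_pos"],s["contact_force"],s["moment"])
f=grab_frame("side");a=f["img"][90:240,210:310,::-1];b=cv2.imread("pics/w5.png");cv2.imwrite("pics/c5.png",np.hstack([cv2.resize(a,None,fx=2.67,fy=2.67,interpolation=cv2.INTER_CUBIC)[:400],b[:400,60:580]]))
E
```

```text
t: 5.43
ee_pos: [0.6828, 0.0879, 0.1258]
orientation: [-0.035, 0.819, 0.05, 0.571]
contact_force: [-0.8, -0.1, -1.5]
finger_gap: 0.0545
grip_force: 34.2
[0.68284659 0.08786092 0.12581346] [-0.79929197 -0.12506319 -1.47189788] [-0.10044083  0.65870523  0.01541558]
```

View pics/c5.png

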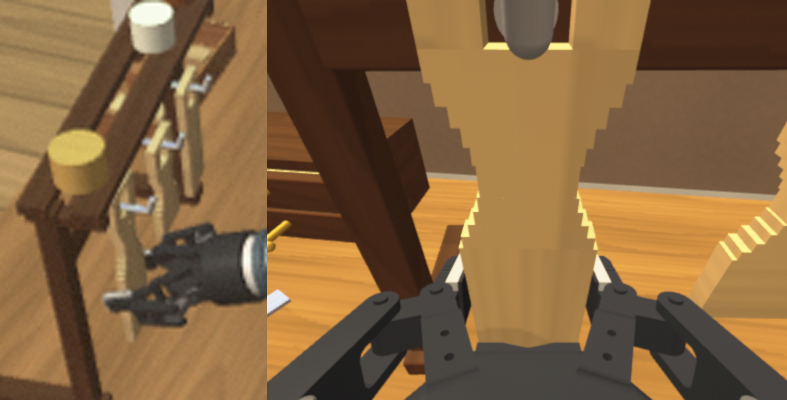

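The template is clamped and raised 17.8 mm with its weight free (-1.5 N, no peg reaction). Its slot's lower edge is just under the peg, so I slide it outward.

```bash
python3 -m inch '[[[50,-1.4,0,-3.8,0,0,0],[50,-2.8,0,-7.5,0,0,0],[50,-4.2,0,-11.3,0,0,0],[50,-5.5,0,-15,0,0,0],[50,-6.9,0.1,-18.8,0,0,0],[50,-6.9,0.1,-18.8,0,0,0]]]' && python3 -m inch '[[[50,-1.4,0,-3.8,0,0,0],[50,-2.8,0,-7.5,0,0,0],[50,-4.2,0,-11.3,0,0,0],[50,-5.5,0,-15,0,0,0],[50,-6.9,0.1,-18.8,0,0,0],[50,-6.9,0.1,-18.8,0,0,0]]]'
python3 - <<'E'
from h import *
s=wrist("w6");print(s["ee_pos"],s["contact_force"],s["moment"])
E
```

```text
t: 6.03
ee_pos: [0.6618, 0.0854, 0.1247]
orientation: [-0.035, 0.819, 0.05, 0.571]
contact_force: [-0.2, -0.8, -1.8]
finger_gap: 0.0544
grip_force: 34.2
t: 6.53
ee_pos: [0.642, 0.0829, 0.1249]
orientation: [-0.035, 0.819, 0.05, 0.571]
contact_force: [0.1, -0.6, -2.6]
finger_gap: 0.0548
grip_force: 34.2
[0.64204693 0.08288853 0.12485958] [ 0.11209402 -0.60889355 -2.64413988] [-0.15194304  0.61972408  0.01547041]
```

```bash
python3 -m inch '[[[50,0,0,-3,0,0,0],[50,-1.8,0,-7.5,0,0,0],[50,-3.2,0,-11.3,0,0,0],[50,-4.5,0,-15,0,0,0],[50,-5.9,0.1,-18.8,0,0,0],[50,-5.9,0.1,-18.8,0,0,0]]]' && python3 -m inch '[[[50,-2,0,-6,0,0,0],[50,-4,0,-12,0,0,0],[50,-7,0.1,-20,0,0,0],[50,-10,0.1,-28,0,0,0],[50,-10,0.1,-28,0,0,0],[50,-10,0.1,-28,0,0,0]]]'
python3 - <<'E'
from fit import *
s=wrist("w7");print(s["ee_pos"],s["contact_force"],s["moment"],s["joint_pos"].round(2))
f=grab_frame("side");np.savez("pics/side7.npz",**f);a=f["img"][90:240,210:310,::-1];b=cv2.imread("pics/w7.png");cv2.imwrite("pics/c7.png",np.hstack([cv2.resize(a,None,fx=2.67,fy=2.67,interpolation=cv2.INTER_CUBIC)[:400],b[:400,60:580]]))
E
```

```text
t: 7.08
ee_pos: [0.6225, 0.0804, 0.1258]
orientation: [-0.035, 0.819, 0.05, 0.571]
contact_force: [-0.6, 0.2, -1.7]
finger_gap: 0.0545
grip_force: 34.2
t: 7.58
ee_pos: [0.5933, 0.0766, 0.1264]
orientation: [-0.035, 0.819, 0.05, 0.571]
contact_force: [0.6, -1.0, -1.4]
finger_gap: 0.0541
grip_force: 34.2
[0.59329127 0.07658558 0.12638044] [ 0.58777168 -0.97680578 -1.39755749] [-0.09742405  0.64553564  0.01453848] [-0.19  0.06  2.38  2.59  0.57 -1.2 ]
```

View pics/c7.png

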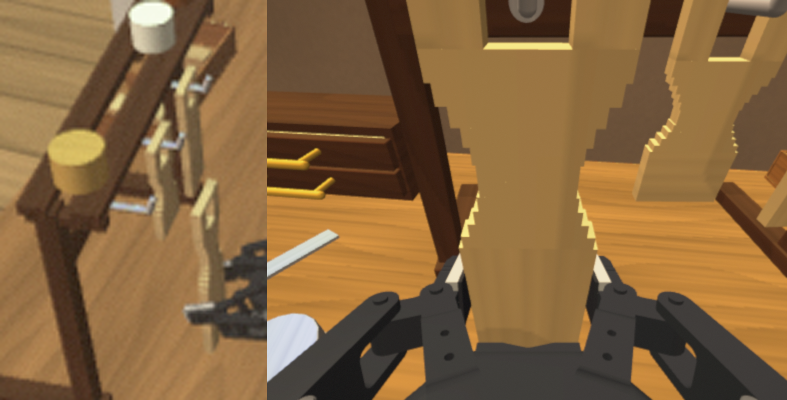

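The template is clear of the peg: its slot edge is at (530,45) in the crop, the peg stands free behind it, and the short template hangs untouched. Now I refine the block from the two first frames.

Run:
```python
from fit import *
for n,(x0,x1,y0,y1) in(("scene0",(225,300,270,335)),("side0",(315,375,135,182))):
    f=load(n);im=cv2.cvtColor(f["img"],cv2.COLOR_RGB2HSV).astype(int)
    P=[];g=[]
    H=np.array([[onplane(f,u,v,.035)[:2] for u in np.arange(x0,x1,.25)] for v in np.arange(y0,y1,.25)])
    # rectify onto plane: 0.5 mm/px around (.52,-.27)
    xs=np.arange(.43,.61,.0005);ys=np.arange(-.36,-.18,.0005);X,Y=np.meshgrid(xs,ys)
    uv=np.array([proj(f,[a,b,.035]) for a,b in zip(X.ravel(),Y.ravel())]).astype(np.float32)
    r=cv2.remap(f["img"],uv[:,0].reshape(X.shape),uv[:,1].reshape(X.shape),cv2.INTER_LINEAR)
    r=r[::-1];cv2.imwrite(f"pics/rect_{n}.png",r[:,:,::-1])
a=[cv2.imread(f"pics/rect_{n}.png") for n in("scene0","side0")];cv2.imwrite("pics/rect.png",cv2.copyMakeBorder(np.hstack(a),0,0,0,0,0));print(a[0].shape)
```

```text
(360, 360, 3)
```

View pics/rect.png

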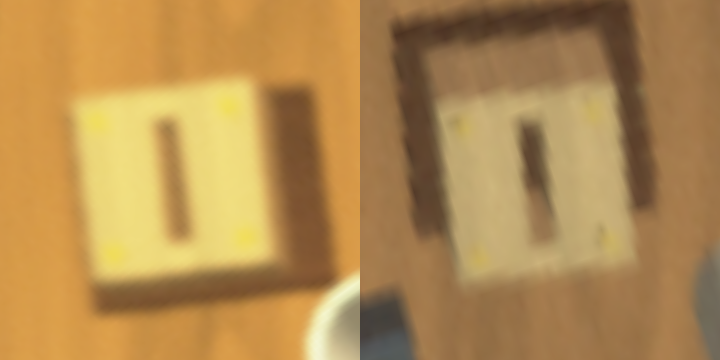

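The rectified block top shows the slot centred at (174,180) in both views, which is x 0.517, y -0.270. Edge slopes give a yaw of about 6.4°. The two views agree within 1 mm.

Run:
```python
from fit import *
p=np.load("p.npy");s=telemetry.read_state();A=q2R(s["orientation"]);q=s["joint_pos"]
print("yaw,tilt",np.degrees([np.arctan2(A[1,2],A[0,2]),np.arcsin(-A[2,2])]),A[2])
f=load("w7")
for u in(255,390):
  for v in(249,251):
    X=onplane(f,u,v,.1764);print(X,"fwd from TCP",(X-s["ee_pos"])@[.991,.13,0])
yaw=6.4;h=np.radians(yaw);c=np.array([np.cos(h),np.sin(h),0]);M=tool(yaw,np.degrees(np.arcsin(-A[2,2])))
S=np.array([.517,-.27,0]);T=S+c*.023
def show(P):
    global q
    q,e=ik(p,P,M,q);print(P.round(3),q.round(2),round(e,4),*delta(P,M))
P0=s["ee_pos"];W=[np.array([.55,.06,.165]),T+[0,0,.035+.058+.08],T+[0,0,.035+.058+.02]]
show(W[0])
for a in(.25,.5,.75,1):show(W[0]+a*(W[1]-W[0]))
show(W[2])
```

```text
yaw,tilt [ 6.96384459 20.17206422] [ 9.38661265e-01 -8.60449141e-05 -3.44840576e-01]
[0.55050668 0.09303817 0.1764    ] fwd from TCP -0.04112441479371947
[0.54961729 0.0927585  0.1764    ] fwd from TCP -0.042042158272653174
[0.55609336 0.04767126 0.1764    ] fwd from TCP -0.04148571178383863
[0.55516187 0.04773486 0.1764    ] fwd from TCP -0.042400553550943125
[0.55  0.06  0.165] [-0.26 -0.19  2.51  2.35  0.5  -0.98] 0.0 [ 20.   11.1 -56.2] [-0.53  0.    0.19]
[ 0.547 -0.022  0.167] [-0.52 -0.2   2.51  1.99  0.66 -0.76] 0.0 [ 17.6  92.1 -68.5] [-0.53  0.    0.19]
[ 0.545 -0.104  0.169] [-0.74 -0.15  2.46  1.79  0.81 -0.7 ] 0.0 [ 15.2 173.  -80.9] [-0.53  0.    0.19]
[ 0.542 -0.186  0.171] [-0.92 -0.05  2.36  1.66  0.94 -0.68] 0.0 [ 12.8 253.9 -93.3] [-0.53  0.    0.19]
[ 0.54  -0.267  0.173] [-1.04  0.07  2.24  1.57  1.03 -0.66] 0.0 [  10.3  334.9 -105.7] [-0.53  0.    0.19]
[ 0.54  -0.267  0.113] [-1.04  0.23  2.22  1.66  1.04 -0.83] 0.0 [-46.  334.9 -85. ] [-0.53  0.    0.19]
```

Run:
```python
from fit import *
f=load("w7");s=telemetry.read_state();im=f["img"].astype(float);K=f["K"]
g=im[:,:,0]
E=[]
for v in list(range(252,262,2))+list(range(300,340,4)):
    row=im[v];d=np.abs(np.diff(cv2.GaussianBlur(row[None],(3,1),0)[0],axis=0)).sum(1)
    l=250+np.argmax(d[250:285]);r=360+np.argmax(d[360:398]);print(v,l,r,r-l,end=" ")
    z=284.19*.055/(r-l);u=(l+r)/2+.5
    P,M=pose(f);X=P+M@(np.array([(u-K[0,2])/K[0,0],-(v+.5-K[1,2])/K[1,1],-1])*z)
    D=X-s["ee_pos"];print("fwd %.4f lat %.4f up %.4f"%(D@[.9925,.1215,0],D@[-.1215,.9925,0],D[2]))
```

```text
252 251 389 138 fwd -0.0303 lat -0.0005 up 0.0359
254 250 388 138 fwd -0.0308 lat -0.0001 up 0.0353
256 250 391 141 fwd -0.0329 lat -0.0007 up 0.0365
258 253 392 139 fwd -0.0323 lat -0.0015 up 0.0346
260 254 393 139 fwd -0.0328 lat -0.0019 up 0.0340
300 263 379 116 fwd -0.0293 lat -0.0009 up 0.0019
304 263 378 115 fwd -0.0297 lat -0.0007 up -0.0007
308 262 378 116 fwd -0.0316 lat -0.0005 up -0.0011
312 261 380 119 fwd -0.0346 lat -0.0007 up 0.0005
316 260 381 121 fwd -0.0370 lat -0.0007 up 0.0010
320 259 382 123 fwd -0.0392 lat -0.0007 up 0.0015
324 258 383 125 fwd -0.0414 lat -0.0007 up 0.0020
328 258 382 124 fwd -0.0419 lat -0.0005 up -0.0003
332 260 381 121 fwd -0.0414 lat -0.0007 up -0.0048
336 261 380 119 fwd -0.0414 lat -0.0007 up -0.0083
```

```bash
python3 -m inch '[[[50,12,5,-18,-0.5,0,0.2],[50,20,11,-45,-0.5,0,0.2],[50,20,35,-60,-0.5,0,0.2],[50,18,70,-65,-0.5,0,0.2],[50,17,105,-70,-0.5,0,0.2],[50,16,140,-76,-0.5,0,0.2],[50,15,175,-81,-0.5,0,0.2],[50,14,210,-86,-0.5,0,0.2],[50,13,245,-92,-0.5,0,0.2],[50,12,275,-96,-0.5,0,0.2]]]' 30 && python3 -m inch '[[[50,-1,25,-4,0,0,0],[50,-2,45,-7,0,0,0],[50,-2,60,-9,0,0,0],[50,-2,60,-9,0,0,0],[50,-2,60,-9,0,0,0]]]'
python3 - <<'E'
from fit import *
s=wrist("w8");A=q2R(s["orientation"]);yaw=6.4;h=np.radians(yaw);c=np.array([np.cos(h),np.sin(h),0]);M=tool(yaw,20.17)
print(s["ee_pos"],np.degrees(np.arctan2(A[1,2],A[0,2])),s["contact_force"])
T=np.array([.517,-.27,0])+c*.024;print(*delta(T+[0,0,.035+.058+.03],M))
f3=load("w3");print(proj(f3,[.655,.083,.158]),proj(f3,[.655,.083,.144]))
f=grab_frame("side");np.savez("pics/side8.npz",**f);g=grab_frame("scene");np.savez("pics/scene8.npz",**g)
a=f["img"][60:210,270:420,::-1];b=g["img"][220:370,190:340,::-1];cv2.imwrite("pics/c8.png",np.hstack([cv2.resize(x,(400,400),interpolation=cv2.INTER_CUBIC) for x in(a,b)]))
E
```

```text
t: 8.52
ee_pos: [0.5419, -0.2098, 0.1716]
orientation: [-0.031, 0.819, 0.046, 0.571]
contact_force: [0.8, 0.3, -1.5]
finger_gap: 0.0544
grip_force: 34.2
t: 8.93
ee_pos: [0.5397, -0.2681, 0.1722]
orientation: [-0.032, 0.819, 0.046, 0.571]
contact_force: [-0.0, -0.6, -1.4]
finger_gap: 0.0544
grip_force: 34.2
[ 0.53973694 -0.2681156   0.17223617] 6.421531696187906 [-0.02158015 -0.59867739 -1.3925043 ]
[-45.4   0.6  18. ] [-0.09  0.05 -0.02]
[307.9296599  226.24852509] [308.88252064 252.29110339]
```

View pics/c8.png

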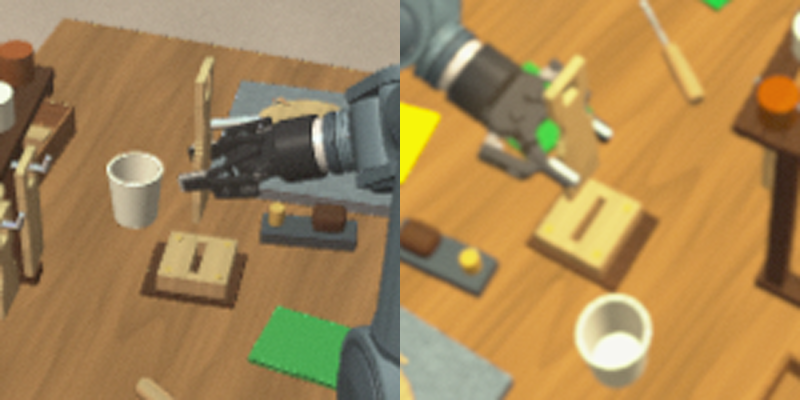

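The side crop shows the template upright over the block: foot at (197,215), slot at (197,258). The scene crop agrees, with the slot at (590,218). I lower it in stages.

```bash
python3 -m inch '[[[50,-12,0.3,4.5,0,0,0],[50,-25,0.6,9.5,0,0,0],[50,-36,0.6,14,0,0,0],[50,-45.4,0.6,18,0,0,0],[50,-53,0.6,20.8,0,0,0],[50,-61,0.6,23.7,0,0,0],[50,-65,0.6,25.2,0,0,0],[50,-65,0.6,25.2,0,0,0]]]' && python3 -m inch '[[[50,-1,0,0.4,0,0,0],[50,-2,0,0.8,0,0,0],[50,-3,0,1.1,0,0,0],[50,-3,0,1.1,0,0,0]]]' && python3 -m inch '[[[50,-1,0,0.4,0,0,0],[50,-2,0,0.8,0,0,0],[50,-3,0,1.1,0,0,0],[50,-3,0,1.1,0,0,0]]]'&& python3 -c "
from h import *
s=telemetry.read_state();print(s['ee_pos'],s['contact_force'],s['moment'])"
```

```text
t: 9.75
ee_pos: [0.5407, -0.2671, 0.1014]
orientation: [-0.033, 0.819, 0.046, 0.571]
contact_force: [0.4, 0.2, -1.9]
finger_gap: 0.0543
grip_force: 34.2
t: 10.08
ee_pos: [0.5409, -0.268, 0.0994]
orientation: [-0.032, 0.819, 0.046, 0.571]
contact_force: [0.0, -0.4, -1.1]
finger_gap: 0.0545
grip_force: 34.2
t: 10.42
ee_pos: [0.5408, -0.2677, 0.0958]
orientation: [-0.032, 0.819, 0.046, 0.571]
contact_force: [-0.2, -0.5, -1.7]
finger_gap: 0.0542
grip_force: 34.2
[ 0.54080461 -0.2676779   0.09576234] [-0.20413883 -0.49909563 -1.73351839] [-0.07903356  0.69870976  0.01452158]
```

Foot estimate is z = 0.038, just above the rim. Going on in 1 mm steps.

```bash
for i in 1 2 3; do :; done; python3 -m inch '[[[50,-1,0,0.4,0,0,0],[50,-2,0,0.8,0,0,0],[50,-2,0,0.8,0,0,0]]]' && python3 -m inch '[[[50,-1,0,0.4,0,0,0],[50,-2,0,0.8,0,0,0],[50,-2,0,0.8,0,0,0]]]'&& python3 -m inch '[[[50,-1,0,0.4,0,0,0],[50,-1,0,0.4,0,0,0]]]' && python3 -c "
from h import *
s=telemetry.read_state();print(s['ee_pos'],s['contact_force'],s['moment'])"
```

```text
t: 10.67
ee_pos: [0.5409, -0.2677, 0.0936]
orientation: [-0.032, 0.819, 0.046, 0.571]
contact_force: [-0.3, 0.5, -2.0]
finger_gap: 0.0548
grip_force: 34.2
t: 10.92
ee_pos: [0.5409, -0.2677, 0.0914]
orientation: [-0.032, 0.819, 0.046, 0.571]
contact_force: [1.2, -0.0, -0.6]
finger_gap: 0.054
grip_force: 34.2
t: 11.08
ee_pos: [0.541, -0.2677, 0.0904]
orientation: [-0.032, 0.819, 0.046, 0.571]
contact_force: [0.6, 0.6, -1.8]
finger_gap: 0.0548
grip_force: 34.2
[ 0.54098614 -0.26772557  0.09042745] [ 0.59567533  0.56284915 -1.77102447] [-0.11606625  0.63215293  0.02481694]
```

```bash
python3 -m inch '[[[50,-1,0,0.4,0,0,0],[50,-2,0,0.8,0,0,0],[50,-2,0,0.8,0,0,0]]]' && python3 -m inch '[[[50,-1,0,0.4,0,0,0],[50,-2,0,0.8,0,0,0],[50,-2,0,0.8,0,0,0]]]'&& python3 -c "
from h import *
s=telemetry.read_state();print(s['ee_pos'],s['contact_force'],s['moment'])"
```

```text
t: 11.33
ee_pos: [0.541, -0.2677, 0.0882]
orientation: [-0.032, 0.819, 0.046, 0.571]
contact_force: [-0.0, -0.3, -1.7]
finger_gap: 0.0545
grip_force: 34.2
t: 11.58
ee_pos: [0.5411, -0.2676, 0.086]
orientation: [-0.032, 0.819, 0.046, 0.571]
contact_force: [0.6, 0.3, -2.4]
finger_gap: 0.0545
grip_force: 34.2
[ 0.54106637 -0.26763906  0.08602076] [ 0.63723518  0.28634005 -2.44348342] [-0.04759914  0.60870368 -0.03604412]
```

No contact 7 mm below the rim height, so the foot is in the slot. I keep going with force checks.

```bash
python3 -m inch '[[[50,-1,0,0.35,0,0,0],[50,-2,0,0.7,0,0,0],[50,-3,0,1.1,0,0,0],[50,-4,0,1.4,0,0,0],[50,-4,0,1.4,0,0,0]]]' && python3 -m inch '[[[50,-1,0,0.35,0,0,0],[50,-2,0,0.7,0,0,0],[50,-3,0,1.1,0,0,0],[50,-4,0,1.4,0,0,0],[50,-4,0,1.4,0,0,0]]]'
python3 - <<'E'
from h import *
s=telemetry.read_state();print(s['ee_pos'],s['contact_force'],s['moment'])
f=grab_frame("side");g=grab_frame("scene")
a=f["img"][60:210,270:420,::-1];b=g["img"][220:370,190:340,::-1];cv2.imwrite("pics/c9.png",np.hstack([cv2.resize(x,(400,400),interpolation=cv2.INTER_CUBIC) for x in(a,b)]))
E
```

```text
t: 12.0
ee_pos: [0.541, -0.2677, 0.0818]
orientation: [-0.032, 0.819, 0.046, 0.571]
contact_force: [-0.6, -0.4, -1.8]
finger_gap: 0.0543
grip_force: 34.2
t: 12.42
ee_pos: [0.5409, -0.2677, 0.0776]
orientation: [-0.032, 0.819, 0.046, 0.571]
contact_force: [-0.1, 0.0, -2.2]
finger_gap: 0.0545
grip_force: 34.2
[ 0.5409188  -0.26768864  0.07755367] [-0.08184933  0.00674063 -2.17316319] [-0.04487319  0.67593742  0.02829484]
```

View pics/c9.png

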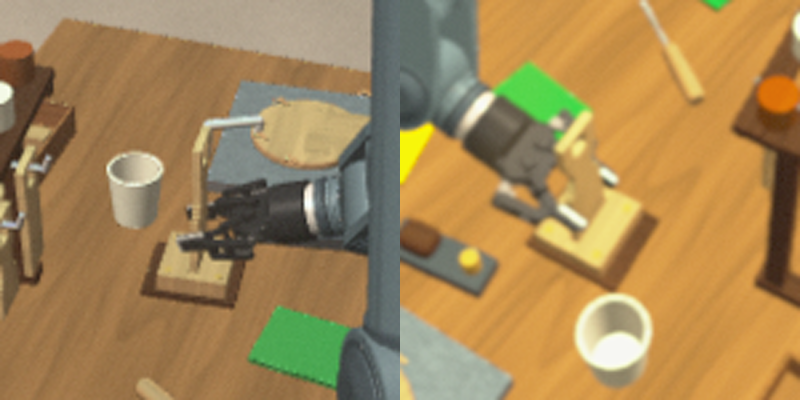

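The template stands in the slot in both views (side crop foot at (195,265)). I go down to the floor, in small steps near the end.

```bash
python3 -m inch '[[[50,-1,0,0.35,0,0,0],[50,-2,0,0.7,0,0,0],[50,-3,0,1.1,0,0,0],[50,-4,0,1.45,0,0,0],[50,-5,0,1.85,0,0,0],[50,-6,0,2.2,0,0,0],[50,-6,0,2.2,0,0,0]]]' && python3 -m inch '[[[50,-1,0,0.35,0,0,0],[50,-2,0,0.7,0,0,0],[50,-2,0,0.7,0,0,0]]]' && python3 -m inch '[[[50,-1,0,0.35,0,0,0],[50,-1,0,0.35,0,0,0]]]' && python3 -c "
from h import *
s=telemetry.read_state();print(s['ee_pos'],s['contact_force'],s['moment'])"
```

```text
t: 13.1
ee_pos: [0.5409, -0.2677, 0.0712]
orientation: [-0.032, 0.819, 0.046, 0.571]
contact_force: [0.6, -0.6, -1.8]
finger_gap: 0.0543
grip_force: 34.2
t: 13.35
ee_pos: [0.5409, -0.2677, 0.0691]
orientation: [-0.032, 0.819, 0.046, 0.571]
contact_force: [-1.0, 0.4, -1.5]
finger_gap: 0.0544
grip_force: 34.2
t: 13.52
ee_pos: [0.5409, -0.2678, 0.0681]
orientation: [-0.032, 0.819, 0.046, 0.571]
contact_force: [-0.8, -0.4, -1.6]
finger_gap: 0.0545
grip_force: 34.2
[ 0.54093058 -0.26775616  0.06814742] [-0.77216889 -0.44079677 -1.55780342] [-0.08374744  0.6392368  -0.01770751]
```

```bash
python3 -m inch '[[[50,-0.5,0,0.2,0,0,0],[50,-0.5,0,0.2,0,0,0]]]' && python3 -m inch '[[[50,-0.5,0,0.2,0,0,0],[50,-0.5,0,0.2,0,0,0]]]' && python3 -c "
from h import *
s=telemetry.read_state();print(s['ee_pos'],s['contact_force'],s['moment'])"
```

```text
t: 13.68
ee_pos: [0.5411, -0.2678, 0.0681]
orientation: [-0.032, 0.819, 0.046, 0.572]
contact_force: [-0.2, 0.5, 1.6]
finger_gap: 0.0546
grip_force: 34.4
t: 13.85
ee_pos: [0.5413, -0.2678, 0.0681]
orientation: [-0.033, 0.818, 0.046, 0.572]
contact_force: [-2.6, 1.6, 5.9]
finger_gap: 0.0547
grip_force: 34.6
[ 0.54131464 -0.26777335  0.06814776] [-2.63235387  1.64729002  5.92229878] [ 0.24340514 -0.01009623  0.32451941]
```

The floor contact is at TCP z = 0.0681, exactly the expected home height. I relax the press, open and back out along the tool axis.

```bash
python3 -m inch '[[[50,0.7,0,-0.25,0,0,0],[54,0.7,0,-0.25,0,0,0],[57,0.7,0,-0.25,0,0,0],[62,0.7,0,-0.25,0,0,0],[70,0.7,0,-0.25,0,0,0],[80,0.7,0,-0.25,0,0,0],[85,0.7,0,-0.25,0,0,0],[85,0.7,0,-0.25,0,0,0]]]' 20 && python3 -m inch '[[[85,0,0,-5,0,0,0],[85,0,0,-12,0,0,0],[85,0,0,-22,0,0,0],[85,0,0,-35,0,0,0],[85,0,0,-50,0,0,0],[85,0,0,-65,0,0,0],[85,0,0,-80,0,0,0],[85,0,0,-80,0,0,0],[85,0,0,-80,0,0,0]]]'
python3 - <<'E'
from h import *
s=wrist("w10");print(s['ee_pos'],s['contact_force'],s["joint_pos"].round(2))
f=grab_frame("side");g=grab_frame("scene")
a=f["img"][60:210,210:410,::-1];b=cv2.imread("pics/w10.png");cv2.imwrite("pics/c10.png",np.hstack([cv2.resize(a,(400,300),interpolation=cv2.INTER_CUBIC),cv2.resize(b,(400,300))]))
E
```

```text
t: 14.52
ee_pos: [0.541, -0.2678, 0.0679]
orientation: [-0.032, 0.819, 0.046, 0.571]
contact_force: [-0.5, -0.2, -0.0]
finger_gap: 0.0852
grip_force: 0.0
t: 15.27
ee_pos: [0.4657, -0.2769, 0.096]
orientation: [-0.031, 0.819, 0.045, 0.571]
contact_force: [0.2, 0.2, -0.1]
finger_gap: 0.0851
grip_force: 0.0
[ 0.46574412 -0.2769188   0.09596239] [ 0.16480674  0.15886671 -0.0728047 ] [-1.23  0.2   2.32  1.55  1.15 -0.9 ]
```

View pics/c10.png

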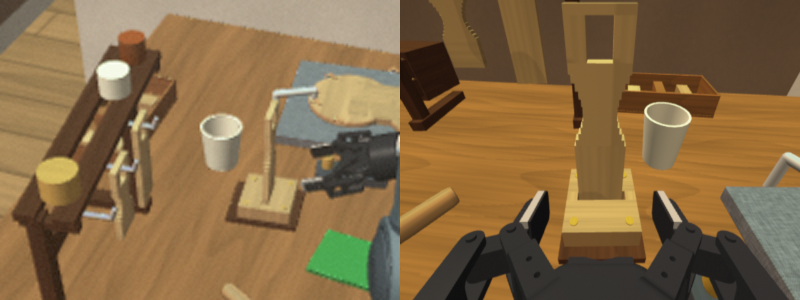

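The template stands upright in the slot (wrist crop (600,195)) and the gripper is clear of it. The other two templates still hang, and the pot and gouge have not moved.

```bash
python3 -c "
from cell import job
print(job.close_job())"
```

```text
the job is handed in; nothing more can be done
None
```

The longest template is off its peg and standing fully home in the bench block's slot, released with the arm clear of it; the other two still hang, nothing else was seen to move, and I handed the job in at about 15 s.

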